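Refit the washer's drain filter

ROBOT

A 6-joint arm with a two-finger parallel gripper is mounted at the origin on the work surface. World frame = base frame: x ahead of the robot, y to its left, z up, the work surface at z = 0. Lengths are in m, angles in rad, forces in N, time in s.
With the tool pointing down it reaches from about 0.35 to 0.975 m from the base axis. Payload 4.9 kg.
Tool frame: the origin (TCP) lies midway between the tips of the shut fingers; the grasp point (between the pads) lies 19 mm behind it; z points along the fingers, y is the line along which they close (so a half turn about z gives the same grasp; the last joint's range is limited). The gripper opens to 85 mm and grips with 20 to 120 N. Pads are 22 mm wide; open, the fingers measure 114 mm over their backs; the gripper's body (76 mm by 85 mm) begins 54 mm behind the grasp point. The pads swing forward as they close: fully open they stand 13 mm farther back than shut.
Start: joints at [0.983, 0.053, 1.613, -0, 1.476, -0.119], TCP at [0.282, 0.558, 0.231] pointing down, gripper open.
Joint ranges: [-3.01, 3.01], [-1.01, 2.22], [0.06, 2.58], [-1.02, 4.17], [0.09, 2.62], [-3.14, 3.14]. Speed limits (rad/s): [2.57, 2.57, 3.14, 3.14, 3.14, 3.14].

INTERFACE

Orientations are given as a rotation vector (axis times angle).
In Python, from station import telemetry, optics, ctrl gives the robot as it stands.
- The arm moves only by the shell command python3 -m pendant 'ROWS' [FORCE]. ROWS is JSON, one flat list of numbers, 7 for each row, row after row: the turn, a rotation vector about the tool's x, y, z as a fraction of full scale, then the shift along the tool's x, y, z as a fraction of full scale, then the opening, from 0 (shut) to 1 (fully open). In form: [ax, ay, az, tx, ty, tz, fingers, ax, ay, az, tx, ty, tz, fingers, ...]. A call has 1 to 12 rows; each row is the pose to reach, as a shift and turn from the pose commanded when the call began, along the tool's axes at that moment; what a row does not reach only later rows make up. Full scale, the value 1, is 300 mm for a shift and 30 degrees for a turn. A row lasts 1/8 s, in which the tool goes at most 62.5 mm and 10.7 degrees, less where a joint would pass 70% of its speed; a pose out of reach is approached as far as the arm can. A call with a number of a shift or a turn outside -1 to 1 is refused whole. A call with a gripper value outside its range is refused whole. The fingers move at their own pace and stop on an object; FORCE is the grip in N (left out, the last holds). Time passes only in rows, so rows that repeat a pose let the fingers close. It gives the time, the measured TCP pose, the force, the opening and the grip force at its end, in the units of the state.
- telemetry.get_obs(): the state, without advancing time (a new reading comes with each control period).
- optics.get_image(name): name is "scene" or "top" or "wrist"; returns a dict with "image" (384x512x3 uint8, red, green, blue), "depth" (384x512 float32, m along the optical axis (not along the pixel's ray), 0 where there is no reading), "fx", "fy", "cx", "cy" (pixels), "dist_coeffs" ([k1, k2, p1, p2, k3] as OpenCV has them; the pictures are not rectified), "rvec" (rotation vector, rad) and "tvec" (3), from world to camera coordinates, as OpenCV has them. Camera axes: x right, y down, z forward; pixel columns grow to the right and rows downward; lengths in m; the calibration is good to about 2 mm. A picture is of the moment at which its call begins.
- ctrl.finish_job(): hands the job in; it is judged then, once.
The state is a dict: "t": time; "q": joint angles; "dq": joint speeds; "effort": joint torques, N m; "tool_pos": TCP position; "tool_rot": TCP orientation; "contact_force": force on the tool from outside, world axes, zero at the start; "wrist_torque": the same for the moment, N m; "opening": finger opening in m; "grip_force": force on a finger pad.
Only numpy, scipy, OpenCV 4.12 (cv2) and the standard library are available. Lean on these libraries where they do the work, as an engineer would, in place of code of your own. Each camera call takes 0.05 s, during which the arm holds its last target. There are 200 camera calls.

TASK

The washing machine's drain filter has been cleaned. Put the blue filter back into the pump: lower it upright into the mouth with its grip in line with the two notches so that it drops in until its flange is down on the collar, then turn it a quarter turn, either way, so that the grip lies across the notches, and let go. Leave the orange filter and the red detergent bottle where they are.

Things in the scene. Friction and masses are not known exactly. Their poses are not given: they have to be found in the camera images.
- filter: Blue filter, 80-170 g, standing upright, loose. Origin: centre of underside; z up, x along the grip bar. Upwards (mm): white foot 26 across widening to 34, to z 18; blue lug bar 62 (x) by 12 (y), z 18-28; white neck 35 across with black seal, to z 44; blue flange 80 across, z 44-50; blue grip bar, white line on top, 60 (x) by 14 (y), z 50-78: pinch across y from above. Same after a half turn.
- pump: Grey pump, 95 mm across, screwed down, blue collar on top z 60-70 mm. Origin: underside centre, z up the mouth's axis, x along the notches. Opening 46 across; notches at +x and -x 24 wide, to 38 from axis. Chamber below: 83 across, floor z 22, lugs turn freely, no stop. In line (10 deg) the filter drops till its origin is 26 mm above the pump's; else it rides 26 higher.
- orange_filter: A filter of another machine, loose: same 80 mm flange and 60 x 14 mm grip bar but orange, over a plain white 60 mm barrel without lugs, 78 mm tall. Origin: centre of its underside; x along the grip bar. Blue and orange may have changed places.
- detergent: Red detergent bottle with a blue cap, 76 mm across, 160 mm tall, to be left alone, loose. Origin: centre of its underside.
Mind the look-alikes: they are no part of the job. There is more than one size of the filter; the job needs the smaller. Several things look just like the pump: the one meant starts farthest to the robot's right.

How it is judged:
By the outcome, as a careful person would: the job done as asked, in the order asked, and still so for the second after the job is handed in, with the robot touching nothing.
It also fails if it takes over 42 s, if anything falls off the work surface, if the arm or the gripper's body presses on something with over 40 N, if the wrist force passes 120 N, or if a joint passes its speed limit or range.

## Working session

There is one attempt and no reset: what is moved stays moved. The work goes in short steps, Python scripts to look and compute and a shell command to move; the robot and the scene stay as the last step left them, time stands still between calls to the robot, and variables do not carry over. Pictures are saved under pics/ and viewed, at most 10 in all, crops included, and the job is handed in when it is done.

```bash
mkdir -p pics; ls; cat > h.py <<'E'
import numpy as np, cv2
from station import telemetry, optics, ctrl
def grab(n,save=None):
    d=optics.get_image(n)
    if save: cv2.imwrite('pics/'+save,d['image'][:,:,::-1])
    np.savez('last_'+n,**d); return d
def load(n): return dict(np.load('last_'+n+'.npz'))
def KD(d): return np.array([[d['fx'],0,d['cx']],[0,d['fy'],d['cy']],[0,0,1.]]),np.array(d['dist_coeffs'],float)
def ray(d,uv,z):
    K,D=KD(d); p=cv2.undistortPoints(np.array(uv,float).reshape(-1,1,2),K,D).reshape(-1,2)
    R=cv2.Rodrigues(np.array(d['rvec'],float))[0]; t=np.array(d['tvec'],float).ravel()
    r=np.c_[p,np.ones(len(p))]@R; C=-R.T@t
    s=(z-C[2])/r[:,2]; return C+s[:,None]*r
def cloud(d):
    K,D=KD(d); h,w=d['depth'].shape; u,v=np.meshgrid(np.arange(w),np.arange(h))
    p=cv2.undistortPoints(np.stack([u,v],-1).reshape(-1,1,2).astype(float),K,D).reshape(-1,2)
    z=d['depth'].ravel(); R=cv2.Rodrigues(np.array(d['rvec'],float))[0]
    X=(np.c_[p*z[:,None],z]-np.array(d['tvec'],float).ravel())@R
    X[z==0]=np.nan; return X.reshape(h,w,3)
E
python3 - <<'E'
from h import *
a=grab('top','top0.png');b=grab('scene','scene0.png')
for d in(a,b):
    R=cv2.Rodrigues(np.array(d['rvec'],float))[0];print(-R.T@np.ravel(d['tvec']),R[2])
o=telemetry.get_obs();print(o['t'],o['tool_pos'],o['tool_rot'])
E
```

```text
pics
[0.3092104  0.10070881 0.98933064] [ 0.17351207  0.01985183 -0.98463164]
[1.19016356 0.06883205 0.53985656] [-0.82653415  0.07023811 -0.55848716]
0.1 [0.28208014 0.55709263 0.23017134] [-7.29523412e-01 -3.05509458e+00  2.77268872e-03]
```

View pics/top0.png

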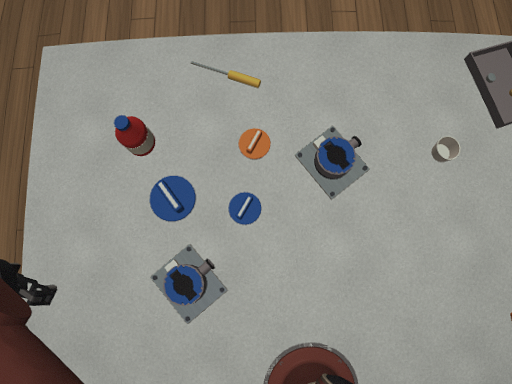

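View pics/scene0.png

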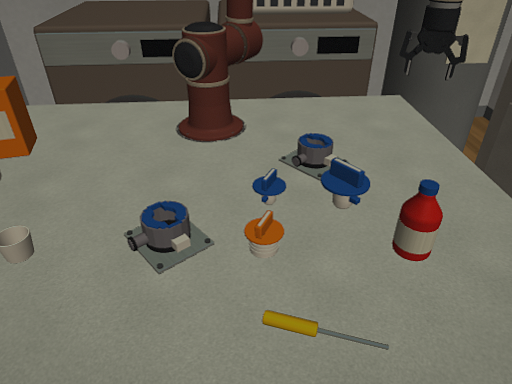

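The top view shows blue filters at (173,198), the larger one, and (245,208), the smaller one, which is the one needed. The orange filter is at (255,143) and the bottle at (135,136). Pumps are at (335,157) and (185,283). Robot's right is image right, so the pump meant is (335,157). I'll measure these and confirm with an enlarged crop.

```bash
cat > m.py <<'E'
from h import *
d=load('top'); im=d['image']; hsv=cv2.cvtColor(im,cv2.COLOR_RGB2HSV)
blue=((hsv[...,0]>100)&(hsv[...,0]<130)&(hsv[...,1]>120)&(hsv[...,2]>60)).astype(np.uint8)
X=cloud(d)
n,l,s,c=cv2.connectedComponentsWithStats(blue)
for i in range(1,n):
    if s[i,4]<100: continue
    cs,_=cv2.findContours((l==i).astype(np.uint8),0,2); k=max(cs,key=cv2.contourArea)
    hull=cv2.convexHull(k); print('blue',c[i].round(1),s[i,4],'z med',np.nanmedian(X[l==i][:,2]).round(4))
    for z in(.05,.07):
        P=ray(d,hull.reshape(-1,2),z)[:,:2].astype(np.float32); e=cv2.minEnclosingCircle(P);el=cv2.fitEllipse(P); print('  z',z,np.round(e[0],4),'dia',round(2*e[1],4),'ell',np.round(el[0],4),np.round(el[1],4))
def axis(mask,z):
    v,u=np.nonzero(mask); P=ray(d,np.c_[u,v],z)[:,:2]; m=P.mean(0); w,V=np.linalg.eigh(np.cov((P-m).T)); a=V[:,1]
    Q=(P-m)@V; return m.round(4),np.degrees(np.arctan2(a[1],a[0])).round(1)%180,np.ptp(Q,axis=0).round(4),len(P)
def win(m,u,v,r):
    o=np.zeros_like(m,bool); o[v-r:v+r+1,u-r:u+r+1]=m[v-r:v+r+1,u-r:u+r+1]; return o
print('grip line',axis(win((hsv[...,1]<90)&(hsv[...,2]>130),245,208,11),.078))
dark=win(hsv[...,2]<60,335,157,17); n,l,s,c=cv2.connectedComponentsWithStats(dark.astype(np.uint8)); i=1+s[1:,4].argmax()
print('notches',axis(l==i,.07), c[i])
a=im[100:240,210:390]; cv2.imwrite('pics/crop1.png',cv2.resize(a,None,fx=4.2,fy=4.2,interpolation=cv2.INTER_CUBIC)[:,:,::-1])
E
python3 m.py
```

```text
blue [120.8 122. ] 143 z med 0.1605
  z 0.05 [0.6767 0.4667] dia 0.0372 ell [0.6772 0.4664] [0.0352 0.0368]
  z 0.07 [0.6688 0.4589] dia 0.0365 ell [0.6694 0.4586] [0.0345 0.036 ]
blue [336.  154.6] 603 z med 0.0699
  z 0.05 [ 0.5742 -0.0783] dia 0.0935 ell [ 0.5742 -0.0785] [0.0875 0.0919]
  z 0.07 [ 0.5686 -0.0745] dia 0.0915 ell [ 0.5686 -0.0746] [0.0857 0.0899]
blue [172.6 198.4] 1415 z med 0.0709
  z 0.05 [0.4752 0.3268] dia 0.1126 ell [0.4751 0.3267] [0.1113 0.1118]
  z 0.07 [0.4717 0.322 ] dia 0.1102 ell [0.4716 0.3219] [0.1089 0.1094]
blue [244.6 208.2] 688 z med 0.05
  z 0.05 [0.4463 0.1494] dia 0.077 ell [0.4466 0.1495] [0.0759 0.0763]
  z 0.07 [0.4434 0.1483] dia 0.0753 ell [0.4437 0.1485] [0.0743 0.0746]
blue [182.8 284.7] 671 z med 0.0698
  z 0.05 [0.2666 0.2981] dia 0.0927 ell [0.2665 0.2989] [0.0883 0.0916]
  z 0.07 [0.2675 0.2939] dia 0.0907 ell [0.2674 0.2946] [0.0864 0.0896]
grip line (array([0.4462, 0.1501]), np.float64(149.1), array([0.0078, 0.0505]), 73)
notches (array([ 0.5679, -0.0745]), np.float64(37.30000000000001), array([0.0433, 0.0734]), 369) [335.9701897  154.70731707]
```

View pics/crop1.png

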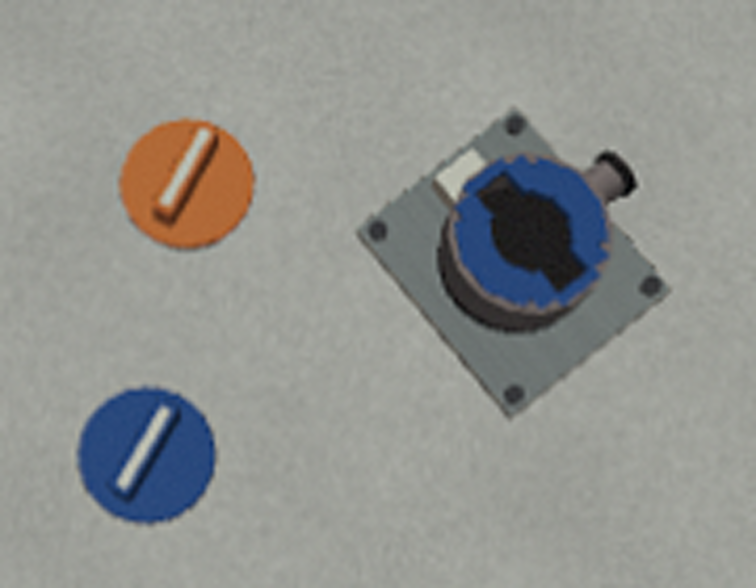

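The crop confirms it: the small blue filter (76 mm flange measured, top at z 0.050) is at image (245,208), and the right-hand pump is at (336,155) with its collar at z 0.070. Next I'll work out the move to hover above the filter.

```bash
cat >> h.py <<'E'
def state(): 
    o=telemetry.get_obs(); R=cv2.Rodrigues(np.array(o['tool_rot'],float))[0]; return o,np.array(o['tool_pos']),R
def go(p,yaw=None):
    o,c,R=state(); s=R.T@(np.array(p)-c)/.3
    x=R[:,0]; y0=np.degrees(np.arctan2(x[1],x[0])); print('t',round(o['t'],2),'pos',c.round(4),'yaw',y0.round(2),'tilt z',R[:,2].round(4))
    if yaw is not None:
        dy=(yaw-y0+90)%180-90; a=np.radians(yaw); Rt=np.array([[np.cos(a),np.sin(a),0],[np.sin(a),-np.cos(a),0],[0,0,-1]]).T
        if np.dot(Rt[:,0],x)<0: Rt[:,:2]*=-1
        rv=cv2.Rodrigues(R.T@Rt)[0].ravel(); print('turn frac',(np.degrees(rv)/30).round(3))
    print('shift frac',s.round(4))
E
python3 -c "
from h import *
go([.4462,.1498,.21],149.1)"
```

```text
t 0.1 pos [0.2821 0.5571 0.2302] yaw 153.14 tilt z [-0.001  -0.0016 -1.    ]
turn frac [-0.004 -0.     0.135]
shift frac [-1.1015 -0.9639  0.0688]
```

```bash
python3 -m pendant '[0,0,0.135,-0.15,-0.13,0,1, 0,0,0.135,-0.35,-0.3,0,1, 0,0,0.135,-0.55,-0.48,0,1, 0,0,0.135,-0.75,-0.66,0,1, 0,0,0.135,-0.9,-0.8,0,1, 0,0,0.135,-0.98,-0.9,0,1, 0,0,0.135,-0.98,-0.9,0,1]'
python3 - <<'E'
from h import *
go([.4462,.1498,.15],149.1); d=grab('wrist','w1.png'); print(state()[0]['opening'])
E
```

```text
t: 0.98
tool_pos: [0.4229, 0.1812, 0.2308]
tool_rot: [-0.842, -3.027, 0.001]
contact_force: [1.0, -0.3, -0.7]
opening: 0.0853
grip_force: 0.0
t 0.97 pos [0.4229 0.1812 0.2308] yaw 148.91 tilt z [-3.e-04 -5.e-04 -1.e+00]
turn frac [-0.001 -0.    -0.006]
shift frac [-0.1205 -0.0493  0.2695]
0.08548258941189632
```

View pics/w1.png

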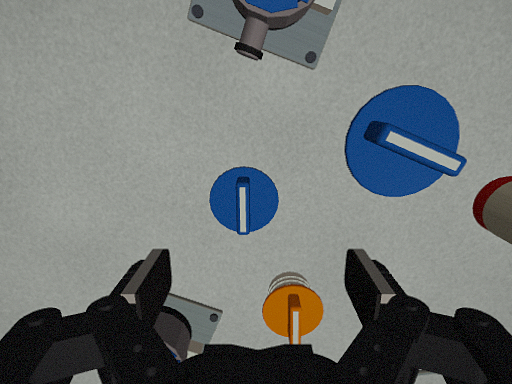

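The wrist view shows the small blue filter at (244,200), its white line running almost vertically from (243,186) to (243,233). The larger blue filter is at (402,140) and the orange one at (292,310). I'll refine the small one from this view.

```bash
cat > f.py <<'E'
from h import *
import sys
def line(d,u,v,z=.078,r=40):
    hsv=cv2.cvtColor(d['image'],cv2.COLOR_RGB2HSV); blue=((hsv[...,0]>100)&(hsv[...,0]<130)&(hsv[...,1]>120)&(hsv[...,2]>50)).astype(np.uint8)
    n,l,s,c=cv2.connectedComponentsWithStats(blue); i=l[v,u]
    cs,_=cv2.findContours((l==i).astype(np.uint8),0,2); k=max(cs,key=cv2.contourArea)
    m=np.zeros_like(blue); cv2.drawContours(m,[cv2.convexHull(k)],-1,1,-1)
    w=(m>0)&(hsv[...,1]<90)&(hsv[...,2]>130)
    vv,uu=np.nonzero(w); b=cv2.minAreaRect(ray(d,np.c_[uu,vv],z)[:,:2].astype(np.float32)); P=ray(d,np.c_[uu,vv],z)[:,:2]
    V=np.linalg.eigh(np.cov(P.T))[1][:,1]
    print('line',P.mean(0).round(4),np.round(b[0],4),np.round(b[1],4),'ang',np.degrees(np.arctan2(V[1],V[0])).round(1)%180)
    H=ray(d,k.reshape(-1,2),z-.028)[:,:2].astype(np.float32); print('flange',np.round(cv2.minEnclosingCircle(H),4) if 0 else (np.round(cv2.fitEllipse(H)[0],4),np.round(cv2.fitEllipse(H)[1],4)))
if __name__=='__main__': line(load('wrist'),225,200)
E
python3 f.py; python3 -c "
from h import *
go([.4462,.1498,.15],149.1)"
```

```text
line [0.444  0.1477] [0.4445 0.1531] [0.0494 0.0649] ang 145.0
flange (array([0.4434, 0.1481]), array([0.0771, 0.0781]))
t 1.02 pos [0.4235 0.1796 0.2309] yaw 148.83 tilt z [ 2.0e-04 -2.5e-03 -1.0e+00]
turn frac [-0.004  0.003 -0.009]
shift frac [-0.1157 -0.0454  0.2698]
```

```bash
sed -i 's/    vv,uu=np.nonzero(w)/    n,l,s,c=cv2.connectedComponentsWithStats(w.astype(np.uint8)); w=l==1+s[1:,4].argmax()\n    vv,uu=np.nonzero(w)/' f.py; python3 -m pendant '[0,0,0,-0.1,-0.045,0.12,1, 0,0,0,-0.105,-0.045,0.25,1, 0,0,0,-0.105,-0.045,0.25,1, 0,0,0,-0.105,-0.045,0.25,1]'
python3 - <<'E'
from h import *
from f import line
d=grab('wrist','w2.png'); 
hsv=cv2.cvtColor(d['image'],cv2.COLOR_RGB2HSV); b=(hsv[:300,...,0]>100)&(hsv[:300,...,0]<130)&(hsv[:300,...,1]>120)
n,l,s,c=cv2.connectedComponentsWithStats(b.astype(np.uint8)); o=[i for i in range(1,n) if s[i,4]>800]; print(c[o].round(),s[o])
i=min(o,key=lambda i:abs(c[i][0]-250)+abs(c[i][1]-210)); v,u=np.argwhere(l==i)[len(np.argwhere(l==i))//3]
line(d,u,v); go([.4462,.1498,.053],149.1)
E
```

```text
t: 1.52
tool_pos: [0.4431, 0.1567, 0.1575]
tool_rot: [0.836, 3.027, 0.001]
contact_force: [0.1, -0.2, 0.8]
opening: 0.0855
grip_force: 0.0
[[454. 115.]
 [251. 193.]] [[  388    35   124   155 14979]
 [  207   151    89    89  5551]]
line [0.4435 0.148 ] [0.444  0.1478] [0.0057 0.0496] ang 148.7
flange (array([0.4434, 0.148 ]), array([0.0771, 0.0785]))
t 1.57 pos [0.4437 0.1568 0.1583] yaw 149.14 tilt z [ 2.8e-03  6.0e-04 -1.0e+00]
turn frac [0.004 0.004 0.001]
shift frac [-0.0185 -0.0163  0.3509]
```

View pics/w2.png

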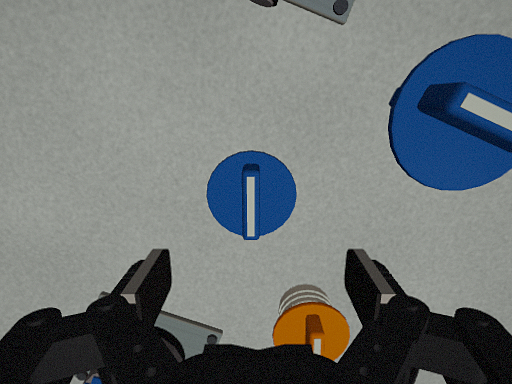

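The line and flange from the wrist agree: the line is at (251,206) px, giving (0.4435, 0.148) at 148.7°. The top camera is within 3 mm. I'm descending and pinching now.

```bash
python3 -m pendant '[0.004,0.004,0,-0.015,-0.024,0.15,1, 0.004,0.004,0,-0.015,-0.024,0.25,1, 0.004,0.004,0,-0.015,-0.024,0.33,1, 0.004,0.004,0,-0.015,-0.024,0.35,1, 0.004,0.004,0,-0.015,-0.024,0.35,0.6, 0.004,0.004,0,-0.015,-0.024,0.35,0.2, 0.004,0.004,0,-0.015,-0.024,0.35,0, 0.004,0.004,0,-0.015,-0.024,0.35,0, 0.004,0.004,0,-0.015,-0.024,0.35,0, 0.004,0.004,0,-0.015,-0.024,0.35,0]' 60
python3 -c "
from h import *
go([.4442,.1484,.2],149.1)"
```

```text
t: 2.82
tool_pos: [0.4435, 0.1477, 0.052]
tool_rot: [-0.837, -3.026, 0.002]
contact_force: [-1.1, 0.2, 4.9]
opening: 0.0128
grip_force: 61.5
t 2.83 pos [0.4435 0.1477 0.052 ] yaw 149.09 tilt z [-1.9e-03 -5.0e-04 -1.0e+00]
turn frac [-0.003 -0.003 -0.   ]
shift frac [-2.000e-04  2.700e-03 -4.935e-01]
```

```bash
python3 -m pendant '[0,0,0,0,0,-0.1,0, 0,0,0,0,0,-0.25,0, 0,0,0.33,0,0,-0.42,0, 0,0,0.66,0,0,-0.5,0, 0,0,1,0,0,-0.5,0, 0,0,1,0,0,-0.5,0]'
python3 -m pendant '[0,0,0.33,0,0,0,0, 0,0,0.66,0,0,0,0, 0,0,1,0,0,0,0, 0,0,1,0,0,0,0]'
python3 -c "
from h import *
go([.49,-.14,.2],40);print(state()[0]['opening'],state()[0]['grip_force'])"
```

```text
t: 3.58
tool_pos: [0.4429, 0.1476, 0.2007]
tool_rot: [-1.588, -2.707, 0.004]
contact_force: [0.3, 0.4, -1.9]
opening: 0.0131
grip_force: 60.8
t: 4.08
tool_pos: [0.4427, 0.1476, 0.2]
tool_rot: [-2.232, -2.207, 0.007]
contact_force: [-0.2, -0.7, -0.8]
opening: 0.0129
grip_force: 60.8
t 4.08 pos [0.4427 0.1476 0.2   ] yaw 89.34 tilt z [-0.0051 -0.0011 -1.    ]
turn frac [-0.008  0.006  1.645]
shift frac [-9.568e-01  1.687e-01  3.000e-04]
0.012919084735086286 60.83917737007141
```

```bash
python3 -m pendant '[0,0,0.33,-0.12,0.02,0,0, 0,0,0.66,-0.3,0.05,0,0, 0,0,1,-0.5,0.09,0,0, 0,0,1,-0.7,0.12,0,0, 0,0,1,-0.85,0.15,0,0, 0,0,1,-0.95,0.17,0,0, 0,0,1,-0.95,0.17,0,0]'
python3 -m pendant '[0,0,0.33,0,0,0,0, 0,0,0.65,0,0,0,0, 0,0,0.65,0,0,0,0, 0,0,0.65,0,0,0,0]'
python3 -c "
from h import *
d=grab('wrist','w3.png'); go([.567,-.075,.2],40)"
```

```text
t: 4.95
tool_pos: [0.4896, -0.1397, 0.2006]
tool_rot: [-2.731, -1.55, 0.006]
contact_force: [-0.7, 0.0, -1.4]
opening: 0.0129
grip_force: 60.8
t: 5.45
tool_pos: [0.4897, -0.1374, 0.2011]
tool_rot: [-2.953, -1.07, 0.005]
contact_force: [0.4, 0.0, -2.1]
opening: 0.013
grip_force: 60.8
t 5.5 pos [ 0.4897 -0.1375  0.2012] yaw 39.79 tilt z [-3.2e-03 -5.0e-04 -1.0e+00]
turn frac [-0.003  0.005 -0.007]
shift frac [0.3313 0.0047 0.0031]
```

View pics/w3.png

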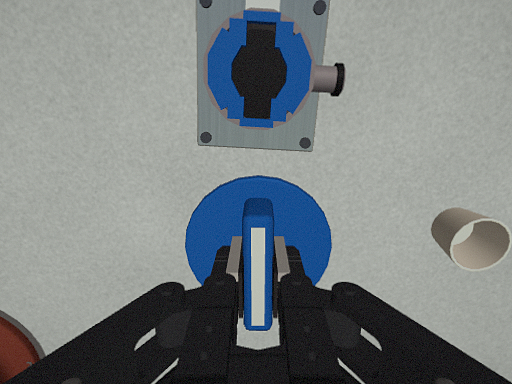

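The wrist view shows the pump mouth at about (260,70), notches running from (262,28) to (258,115). The held filter's flange is at about (258,240), line from (258,228) to (257,327). I'll rectify both onto their planes to get the offset and angle.

```bash
cat > p.py <<'E'
from h import *
from f import line
d=load('wrist'); K,D=KD(d)
def rect(c,yaw,z,half=.06,s=4000):
    n=int(2*half*s); g=(np.arange(n)-n/2)/s; a=np.radians(yaw)
    gx,gy=np.meshgrid(g,-g)   # image right = along yaw, up = yaw+90
    P=np.stack([c[0]+gx*np.cos(a)-gy*np.sin(a),c[1]+gx*np.sin(a)+gy*np.cos(a),0*gx+z],-1).reshape(-1,3)
    q=cv2.projectPoints(P,np.array(d['rvec'],float),np.array(d['tvec'],float),K,D)[0].reshape(n,n,2).astype(np.float32)
    return cv2.remap(d['image'],q[...,0],q[...,1],cv2.INTER_CUBIC)
yaw=39.8; c=np.array([.567,-.075])
r=rect(c,yaw,.07); cv2.line(r,(0,240),(480,240),(255,0,0),1); cv2.line(r,(240,0),(240,480),(255,0,0),1); cv2.circle(r,(240,240),92,(0,255,0),1); cv2.circle(r,(240,240),152,(0,255,0),1)
cv2.imwrite('pics/rect1.png',r[:,:,::-1])
hsv=cv2.cvtColor(rect(c,yaw,.07),cv2.COLOR_RGB2HSV); dark=hsv[...,2]<60
for X in list(range(-140,-100,8))+list(range(100,140,8)):
    v=np.nonzero(dark[130:350,240+X])[0]+130-240
    if len(v): print(X/4,'v',v.min()/4,v.max()/4,'mid',-(v.min()+v.max())/8)
u=np.nonzero(dark[225:255].mean(0)>.5)[0]-240; print('u extent mm',u[abs(u)<170].min()/4,u[abs(u)<170].max()/4)
v=np.nonzero(dark[:,200:280].mean(1)>.5)[0]-240; v=v[abs(v)<130]; print('v extent',v.min()/4,v.max()/4)
o,t,R=state(); zt=t[2]+.026
w=cv2.cvtColor(d['image'],cv2.COLOR_RGB2HSV); m=((w[...,1]<90)&(w[...,2]>150)).astype(np.uint8); m[:, :235]=0;m[:,280:]=0;m[:215]=0;m[335:]=0
n,l,s,cc=cv2.connectedComponentsWithStats(m); i=1+s[1:,4].argmax(); vv,uu=np.nonzero(l==i); P=ray(d,np.c_[uu,vv],zt)[:,:2]; V=np.linalg.eigh(np.cov(P.T))[1][:,1]
b=cv2.minAreaRect(P.astype(np.float32)); print('line',np.round(b[0],4),np.round(b[1],4),np.degrees(np.arctan2(V[1],V[0])).round(2)%180,'tcp',t.round(4))
E
python3 p.py
```

```text
-35.0 v -12.75 10.25 mid 1.25
-33.0 v -12.25 10.5 mid 0.875
-31.0 v -12.25 10.5 mid 0.875
-29.0 v -12.25 10.75 mid 0.75
-27.0 v -12.0 10.75 mid 0.625
25.0 v -9.5 13.25 mid -1.875
27.0 v -9.25 13.75 mid -2.25
29.0 v -25.0 14.0 mid 5.5
31.0 v -9.0 13.75 mid -2.375
33.0 v -9.0 13.75 mid -2.375
u extent mm -39.5 34.5
v extent -21.75 23.0
line [ 0.4906 -0.1387] [0.0496 0.0061] 39.71000000000001 tcp [ 0.4897 -0.1375  0.2012]
```

View pics/rect1.png

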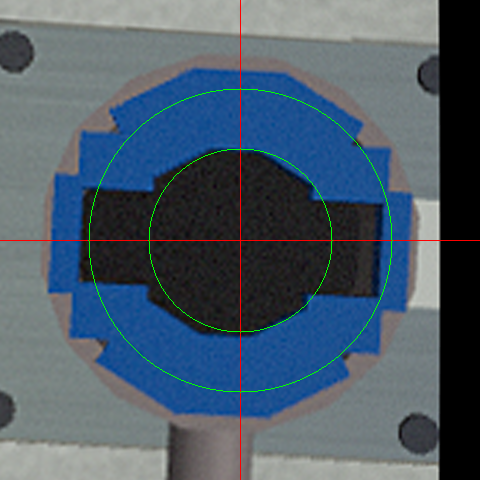

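Pump centre comes out at (0.565, -0.0767) with the notches at 36.8°. The collar's outer edge and the opening agree on the centre, and the top view gave 37.3° for the notches. Next: move above the pump, align, and descend in stages.

```bash
python3 -c "
from h import *
go([.5652,-.0766,.2],36.9)"
```

```text
t 5.5 pos [ 0.4897 -0.1375  0.2012] yaw 39.79 tilt z [-3.2e-03 -5.0e-04 -1.0e+00]
turn frac [-0.003  0.005  0.096]
shift frac [0.3233 0.005  0.0032]
```

```bash
python3 -m pendant '[0,0,0.097,0.1,0,0,0, 0,0.005,0.097,0.22,0.005,0,0, 0,0.005,0.097,0.3,0.005,0,0, 0,0.005,0.097,0.323,0.005,0.05,0, 0,0.005,0.097,0.323,0.005,0.15,0, 0,0.005,0.097,0.323,0.005,0.2,0, 0,0.005,0.097,0.323,0.005,0.2,0]'
python3 -c "
from h import *
d=grab('wrist');e=grab('scene','s2.png'); e=e['image'][140:280,80:260]; cv2.imwrite('pics/s2c.png',cv2.resize(e,None,fx=4,fy=4)[:,:,::-1]); go([.5652,-.0766,.079],36.9)"
```

```text
t: 6.38
tool_pos: [0.5636, -0.0775, 0.1389]
tool_rot: [-2.979, -0.987, 0.006]
contact_force: [-0.4, -0.6, -1.9]
opening: 0.0129
grip_force: 60.8
t 6.47 pos [ 0.5654 -0.0779  0.1417] yaw 36.67 tilt z [-1.e-04  6.e-04 -1.e+00]
turn frac [-0.001 -0.001 -0.008]
shift frac [ 0.0019 -0.0038  0.2089]
```

View pics/s2c.png

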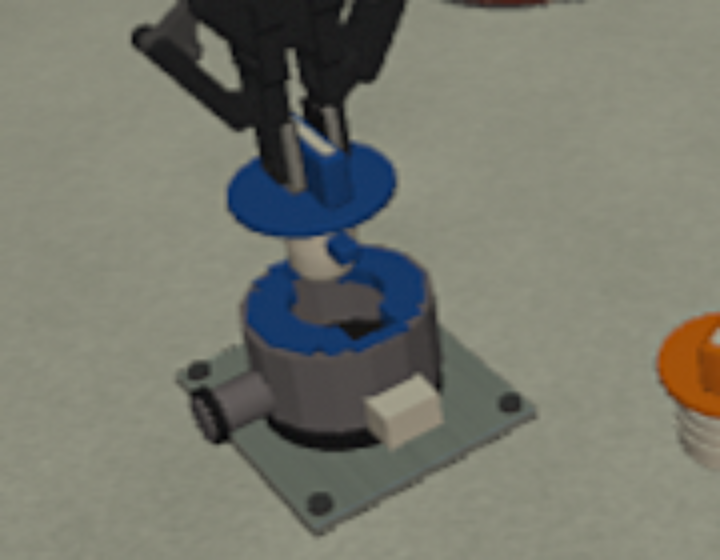

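The crop shows the held filter upright over the mouth, foot at (320,265) just above the opening, with its lug at (345,245) in line with the near notch at (360,325). I'm descending slowly.

```bash
python3 -m pendant '[0,0,0,0.002,-0.003,0.04,0, 0,0,0,0.002,-0.003,0.08,0, 0,0,0,0.002,-0.003,0.11,0, 0,0,0,0.002,-0.003,0.14,0, 0,0,0,0.002,-0.003,0.14,0]'; python3 -c "
from h import *
go([.5652,-.0766,.079],36.9)"
```

```text
t: 7.1
tool_pos: [0.5645, -0.0762, 0.0978]
tool_rot: [-2.98, -0.988, 0.004]
contact_force: [0.5, -0.0, -1.8]
opening: 0.0127
grip_force: 60.8
t 7.1 pos [ 0.5645 -0.0762  0.0978] yaw 36.68 tilt z [-0.0029  0.0014 -1.    ]
turn frac [-0.006  0.003 -0.007]
shift frac [0.0013 0.0027 0.0628]
```

The tool is below the 0.104 ride-up height with no force, so the lugs have entered. I'm continuing to the collar.

```bash
python3 -m pendant '[0,0,0,0.001,0.001,0.03,0, 0,0,0,0.001,0.001,0.055,0, 0,0,0,0.001,0.001,0.064,0, 0,0,0,0.001,0.001,0.066,0, 0,0,0,0.001,0.001,0.066,0]'; python3 -c "
from h import *
go([.5652,-.0766,.079],126.9);print(state()[0]['q'])"
```

```text
t: 7.72
tool_pos: [0.5657, -0.0765, 0.0795]
tool_rot: [-2.981, -0.988, 0.0]
contact_force: [1.0, -0.4, -1.3]
opening: 0.0133
grip_force: 60.8
t 7.72 pos [ 0.5657 -0.0765  0.0795] yaw 36.68 tilt z [-5.e-04  8.e-04 -1.e+00]
turn frac [-1.000e-03  1.000e-03  2.993e+00]
shift frac [-0.0017 -0.0007  0.0017]
[-2.65019763e-01  6.83182588e-02  1.86245084e+00  6.54270532e-04
  1.21150786e+00  6.65350664e-01]
```

```bash
python3 -m pendant '[0,0,0,0,0,0.004,0, 0,0,0,0,0,0.007,0, 0,0,0,0,0,0.007,0]'; python3 -c "
from h import *
go([.5652,-.0766,.078],126.9)"
```

```text
t: 8.1
tool_pos: [0.5659, -0.0765, 0.078]
tool_rot: [-2.981, -0.988, -0.0]
contact_force: [-1.1, -0.6, 4.6]
opening: 0.0128
grip_force: 61.5
t 8.1 pos [ 0.5659 -0.0765  0.078 ] yaw 36.68 tilt z [-2.e-04  7.e-04 -1.e+00]
turn frac [-1.000e-03  1.000e-03  2.993e+00]
shift frac [-0.0021 -0.0013  0.0002]
```

The flange is seated: an upward force has appeared at z 0.078, as computed. Now the quarter turn.

```bash
for i in 1; do :; done; python3 -m pendant '[0,0,-0.3,0,0,0,0, 0,0,-0.6,0,0,0,0, 0,0,-0.9,0,0,0,0, 0,0,-1,0,0,0,0, 0,0,-1,0,0,0,0]'
python3 -m pendant '[0,0,-0.3,0,0,0,0, 0,0,-0.6,0,0,0,0, 0,0,-0.9,0,0,0,0, 0,0,-1,0,0,0,0, 0,0,-1,0,0,0,0]'
python3 -c "
from h import *
go([.5652,-.0766,.078],126.9)"
```

```text
t: 8.72
tool_pos: [0.5664, -0.0761, 0.0781]
tool_rot: [-2.625, -1.725, -0.003]
contact_force: [-0.3, 2.4, 4.5]
opening: 0.0129
grip_force: 61.6
t: 9.35
tool_pos: [0.5661, -0.0761, 0.078]
tool_rot: [-2.089, -2.345, -0.002]
contact_force: [-0.9, 4.3, 6.1]
opening: 0.0128
grip_force: 61.8
t 9.35 pos [ 0.5661 -0.0761  0.078 ] yaw 96.62 tilt z [ 1.0e-04  1.4e-03 -1.0e+00]
turn frac [ 1.000e-03 -2.000e-03 -1.009e+00]
shift frac [-0.0012 -0.003   0.0001]
```

```bash
python3 -m pendant '[0,0,-0.3,0,0,0,0, 0,0,-0.6,0,0,0,0, 0,0,-0.9,0,0,0,0, 0,0,-1,0,0,0,0, 0,0,-1,0,0,0,0, 0,0,-1,0,0,0,0]'
python3 -c "
from h import *
go([.5652,-.0766,.078],126.9)"
```

```text
t: 10.1
tool_pos: [0.5656, -0.0765, 0.078]
tool_rot: [-1.411, -2.806, -0.0]
contact_force: [-2.5, 1.8, 5.6]
opening: 0.0128
grip_force: 61.9
t 10.1 pos [ 0.5656 -0.0765  0.078 ] yaw 126.61 tilt z [-1.1e-03  7.0e-04 -1.0e+00]
turn frac [-0.001 -0.002 -0.01 ]
shift frac [ 0.0005 -0.0014 -0.0001]
```

```bash
python3 -m pendant '[0,0,0,0,0,0,0.3, 0,0,0,0,0,0,0.6, 0,0,0,0,0,0,0.7, 0,0,0,0,0,0,0.7, 0,0,0,0,0,-0.1,0.7, 0,0,0,0,0,-0.25,0.7, 0,0,0,0,0,-0.4,0.7, 0,0,0,-0.15,0,-0.5,0.7, 0,0,0,-0.3,0,-0.5,0.7, 0,0,0,-0.4,0,-0.5,0.7, 0,0,0,-0.4,0,-0.5,0.7]'
python3 -c "
from h import *
X=grab('wrist','w4.png'); go([.5652,-.0766,.078]); d=grab('top','top4.png')
c=cloud(d); m=np.hypot(c[...,0]-.5655,c[...,1]+.0768)<.036; z=c[...,2][m]; print('z pct',np.nanpercentile(z,[5,25,50,75,95]).round(4))
t=cv2.resize(d['image'][90:290,140:400],None,fx=1.9,fy=1.9); cv2.imwrite('pics/both.png',np.vstack([t,cv2.resize(X['image'],(t.shape[1],220))])[:600,:,::-1])"
```

```text
t: 11.48
tool_pos: [0.6379, -0.1744, 0.2265]
tool_rot: [-1.412, -2.805, -0.0]
contact_force: [-0.1, 1.1, -0.0]
opening: 0.0598
grip_force: 0.0
t 11.53 pos [ 0.6373 -0.1733  0.2264] yaw 126.62 tilt z [-0.0019  0.0015 -1.    ]
shift frac [ 4.010e-01 -4.000e-04  4.957e-01]
z pct [0.0743 0.0783 0.5268 0.5535 0.5562]
```

View pics/both.png

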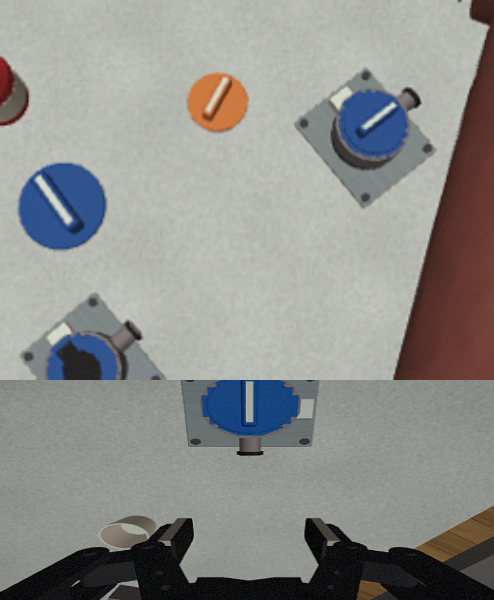

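The filter sits in the pump at (375,122) in the top half of the picture. Its grip lies perpendicular to the original notch line, and the orange filter and bottle are where they were. I'll check the seat height and angle numerically, leaving out the arm.

```bash
python3 - <<'E'
from h import *
d=load('top');c=cloud(d); m=(np.hypot(c[...,0]-.5655,c[...,1]+.0768)<.036)&(c[...,2]<.2); v,u=np.nonzero(m); k=(u>310)&(u<365)&(v>130)&(v<180)
z=c[...,2][v[k],u[k]]; print(k.sum(),np.percentile(z,[5,25,50,75,95]).round(4))
h=cv2.cvtColor(d['image'],cv2.COLOR_RGB2HSV); w=(h[...,1]<90)&(h[...,2]>130)&m; vv,uu=np.nonzero(w); P=ray(d,np.c_[uu,vv],.104)[:,:2]; V=np.linalg.eigh(np.cov(P.T))[1][:,1]
print('line',len(P),P.mean(0).round(4),np.degrees(np.arctan2(V[1],V[0]))%180)
E
```

```text
683 [0.0734 0.0751 0.0767 0.0829 0.1049]
line 67 [ 0.5684 -0.076 ] 126.61364688262253
```

Flange top is at 0.076, so it is down on the collar, and the grip is at 126.6°, across the 37° notches. The robot is clear, so I'm handing in.

```bash
python3 -c "
from station import ctrl
print(ctrl.finish_job())"
```

```text
the job is handed in; nothing more can be done
None
```

The small blue filter is seated in the right-hand pump with its flange down on the collar and its grip turned a quarter turn across the notches; it has been released, the orange filter and bottle were left untouched, and the job was handed in at about 11.6 s, though no verdict was returned.

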